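# Hang the budgie's bell on the toy carousel's free hook

## Task

Turn the toy carousel until its empty hook points straight to the front, towards the robot's side of the table and square to the table edge. Then hang the bell that has a loop on that hook, so that it hangs freely by its loop, and leave the hook facing the front.

Things in the scene. Friction and masses are not known exactly. Their poses are not given: they have to be found in the camera images.
- rotor (a joint): Angle in rad of the carousel's turning head: 0 = the empty (free) hook points straight to the front (-x), growing counter-clockwise seen from above; the free hook points along (-cos q, -sin q). It starts at 0.8 to 2.1. The head turns either way against light friction (0.08 N m) and stays where left. The other three arms carry toys or a mirror that stay on, hanging down to 100 mm below the arms.
- carousel_axis (a point): Fixed point on the carousel's upright axis, level with its arms' centre lines, 200 mm above the table; the head (36 mm across) ends 20 mm above it. A 130 mm square wooden foot and 18 mm post carry the head with four level round steel arms, 8 mm thick, 90 degrees apart, reaching 115 mm out from the axis and there bent up; the upturned ends are 8 mm thick, tops 19 mm above the centre lines.
- free_hook (a point): Point on top of the one empty arm, 90 mm out from the axis, 25 mm inward of the middle of its upturned end, 204 mm above the table. It turns with the head; its x axis points inward along the arm, y sideways, z up. The bell's loop may hang anywhere on the arm between the head and the upturned end.
- bell_mid (a point): Centre of the blue bell with a loop, 102 mm tall, about 70 g, upright; 51 mm above the table. Dome 52 mm wide, 50 high; on it an upright rectangular loop: 46 mm wide along the bell's y, 10 thick along x, sides 7, top bar 8. Opening 32 wide (y), 42 high, 1 to 43 mm above this point, seen through along x. Hung, this point is 43 mm below the arm's top. The same dome with a knob is a bystander.
Things that resemble listed ones, but are neither listed nor needed, are in the scene too. What is shaped like the part that bears bell_mid but red or yellow is not meant.

How it is judged:
By the outcome, as a careful person would: the job done as asked, in the order asked, and still so for the second after the job is handed in, with the robot touching nothing.
It also fails if it takes over 54 s, if anything falls off the work surface, if the arm or the gripper's body presses on something with over 40 N, if the wrist force passes 120 N, or if a joint passes its speed limit or range.

## Robot

A 6-joint arm with a two-finger parallel gripper is mounted at the origin on the work surface. World frame = base frame: x ahead of the robot, y to its left, z up, the work surface at z = 0. Lengths are in m, angles in degrees, forces in N, time in s.
With the tool pointing down it reaches from about 0.4 to 0.825 m from the base axis. Payload 7 kg.
Tool frame: the origin (TCP) lies midway between the tips of the shut fingers; the grasp point (between the pads) lies 19 mm behind it; z points along the fingers, y is the direction in which the jaws open and shut (so a half turn about z gives the same grasp; the last joint's range is limited). The gripper opens to 88 mm and grips with 3 to 60 N. Pads are 19 mm wide; open, the fingers measure 130 mm over their backs; the gripper's body (78 mm by 193 mm) begins 47 mm behind the grasp point.
Start: joints at [86.637, 20.546, 0.682, 0, -70.136, -16.507], TCP at [0.229, 0.635, 0.227] pointing down, gripper open.
Joint ranges: [-176.03, 176.03], [-82.01, 121.73], [-58.28, 71.71], [-173.87, 95.51], [-174.79, -0.11], [-173.66, 173.66]. Speed limits (degrees/s): [136.94, 136.94, 172.46, 180, 180, 180].

## Interface

Orientations are given as [roll, pitch, yaw] about the fixed x, y, z axes, in that order (R = Rz(yaw) Ry(pitch) Rx(roll)).
In Python, from plant import r gives the robot as it stands. The module is installed in compiled form; this text tells all that it offers.
- The arm moves only by the tool send_rows, never from a script. Its argument "motion" is a list of rows, each an object with "travel": the shift along the tool's x, y, z in m, a list of three; "spin": the turn about the tool's z in degrees. In form: [{"travel": [tx, ty, tz], "spin": spin}, ...]. A call has 1 to 5 rows; each row shifts and turns the pose as measured when the row begins, along the tool's axes as they then stand; what a row does not reach is not made up. A row lasts 1/12 s, in which the tool goes at most 41.7 mm and 7.16 degrees, less where a joint would pass 70% of its speed; a pose out of reach is approached as far as the arm can. A call is refused whole if a number of a shift passes 0.0417 or a number of a turn 7.16, either way. A call with a gripper value outside its range is refused whole. "gripper" is the gripper command: -1 is shut, 1 is fully open, values between are in proportion, set as the call begins (left out, the last holds). The fingers move at their own pace and stop on an object; "squeeze" is the grip in N (left out, the last holds). Time passes only in rows, so rows that do not move let the fingers close. It gives the time, the measured TCP pose, the force and the opening at its end, in the units of the state.
- r.get_state(): the state, without advancing time (a new reading comes with each control period).
- r.capture(name): name is "side" or "top"; returns (picture, depth): 384x512x3 uint8, blue, green, red; 384x512 float32, m along the optical axis (not along the pixel's ray), 0 where there is no reading.
- r.get_calibration(name): a dict with "fov_y" (degrees; the focal length in pixels is half the picture's height over the tangent of half this angle, whatever the lens; pixels are square), "cx", "cy" (the principal point, pixels), "origin" and "orientation" of the camera in the world. Camera axes: x right, y down, z forward; pixel columns grow to the right and rows downward; lengths in m; the calibration is good to about 2 mm. A picture is of the moment at which its call begins. get_calibration takes no time and is no camera call.
- r.close_job(): hands the job in, once; it reports no verdict.
Trained networks look in the newest picture that a camera, given by its name, has taken for a name from the list of things; names that differ only in an ending like _2 or _b are one class to them, and where a whole thing is asked for, a point or a joint stands for the part that bears it (a point fixed in the world has none). Each returns a list of dicts, best first, with "conf" (0 to 1); they miss things now and then, are a little off and sometimes report something else, mostly with a low value. They report only what shows in the picture. A call takes as long as a camera call. They do not tell look-alikes from the thing itself.
- r.boxes_of(camera, target): "at" ([x, y, z] in m, in the coordinates of the camera as it stood for that picture, good to about 4 mm: the middle of the surface that is visible of it).
- r.pinpoint(camera, target): "at" ([x, y, z] in m, in the coordinates of the camera as it stood for that picture, good to about 4 mm: a listed point, or the origin of a listed thing).
The state is a dict: "time_s": time; "joints": joint angles; "qd": joint speeds; "joint_torque": joint torques, N m; "tcp_pos": TCP position; "eef_rot": TCP orientation; "contact_force": force on the tool from outside, world axes, zero at the start; "moment": the same for the moment, N m; "gripper_width": finger opening in m.
Only numpy, scipy, OpenCV 4.12 (cv2) and the standard library are available. Lean on these libraries where they do the work, as an engineer would, in place of code of your own. Each camera call takes 0.05 s, during which the arm holds its last target. There are 200 camera calls.

## Working session

There is one attempt and no reset: what is moved stays moved. The work goes in short steps, Python scripts to look and compute and a tool call to move; the robot and the scene stay as the last step left them, time stands still between calls to the robot, and variables do not carry over. Pictures are saved under pics/ and viewed, about 8 in all and at most 12, crops included, and the job is handed in when it is done.

Besides the shell and the picture viewer there is one more tool, called after ">>>" as name(argument=value, ...), one argument or row to a line, values as JSON. send_rows: Moves the arm, as the interface text tells. Its arguments: {"type":"object","properties":{"motion":{"type":"array"},"gripper":{"type":"number"},"squeeze":{"type":"number"}},"required":["motion"]}

```bash
mkdir -p pics; cat > h.py <<'E'
from plant import r
import numpy as np, cv2
from scipy.spatial.transform import Rotation as R
def cal(n):
    c=r.get_calibration(n); o=c["orientation"]
    o=np.array(o,float)
    M=o if o.shape==(3,3) else R.from_euler('xyz',o,degrees=True).as_matrix()
    return c,M,np.array(c["origin"],float)
def W(n,p):
    c,M,o=cal(n); return o+M@np.array(p)
def px(n,w):
    c,M,o=cal(n); q=M.T@(np.array(w)-o); f=192/np.tan(np.radians(c["fov_y"]/2))
    return c["cx"]+f*q[0]/q[2], c["cy"]+f*q[1]/q[2]
def cloud(n,d):
    c,M,o=cal(n); f=192/np.tan(np.radians(c["fov_y"]/2))
    v,u=np.mgrid[:384,:512]
    P=np.stack([(u-c["cx"])/f*d,(v-c["cy"])/f*d,d],-1)
    return P@M.T+o
def look(n,tag):
    p,d=r.capture(n); cv2.imwrite(f"pics/{tag}.png",p); return p,d
def st():
    s=r.get_state(); print(round(s["time_s"],2),np.round(s["tcp_pos"],4),np.round(s["eef_rot"],1),np.round(s["joints"],1),np.round(s["contact_force"],1),round(s["gripper_width"],4))
E
python3 - <<'E'
from h import *
np.set_printoptions(precision=3,suppress=True)
for n in("side","top"):
    print(r.get_calibration(n)); p,d=look(n,n+"0")
    np.savez(f"{n}0.npz",p=p,d=d)
    for t in("carousel_axis","free_hook","bell_mid"):
        for x in r.pinpoint(n,t): print(n,t,round(x["conf"],2),W(n,x["at"]),np.round(px(n,W(n,x["at"]))))
    for x in r.boxes_of(n,"bell_mid"): print(n,"box",round(x["conf"],2),W(n,x["at"]))
a=cv2.imread("pics/side0.png");b=cv2.imread("pics/top0.png")
cv2.imwrite("pics/both.png",cv2.resize(np.vstack([a,b]),None,fx=.78,fy=.78))
st()
E
```

```text
{'fov_y': 43.51440998220789, 'cx': 247.746449617671, 'cy': 186.09388439088383, 'origin': array([ 0.4  , -0.99 ,  1.103]), 'orientation': array([-134.73 ,   -0.593,   -7.84 ])}
side carousel_axis 0.74 [0.621 0.045 0.199] [272. 151.]
side free_hook 0.75 [ 0.619 -0.033  0.199] [276. 170.]
side bell_mid 0.98 [ 0.534 -0.24   0.05 ] [255. 266.]
side bell_mid 0.87 [ 0.499 -0.341  0.045] [247. 301.]
side bell_mid 0.72 [ 0.543 -0.433  0.051] [271. 331.]
side box 0.95 [ 0.531 -0.25   0.043]
side box 0.94 [ 0.539 -0.446  0.036]
side box 0.87 [ 0.499 -0.353  0.034]
{'fov_y': 43.225671110677936, 'cx': 258.47788236958206, 'cy': 199.36386112205014, 'origin': array([ 0.282, -0.024,  1.345]), 'orientation': array([-167.736,   -0.122,  -95.404])}
top carousel_axis 0.6 [0.614 0.057 0.198] [212. 170.]
top free_hook 0.67 [ 0.617 -0.032  0.205] [248. 165.]
top bell_mid 0.85 [ 0.546 -0.439  0.054] [399. 192.]
top bell_mid 0.67 [ 0.502 -0.34   0.05 ] [365. 211.]
top bell_mid 0.61 [ 0.538 -0.235  0.05 ] [326. 202.]
top box 0.89 [ 0.498 -0.331  0.037]
top box 0.8 [ 0.539 -0.43   0.047]
top box 0.77 [ 0.526 -0.225  0.044]
0.5 [0.229 0.635 0.227] [180.   -0.  -19.9] [ 86.6  20.5   0.7  -0.  -70.1 -16.5] [ 0.4  1.1 -0. ] 0.0877
```

View pics/both.png

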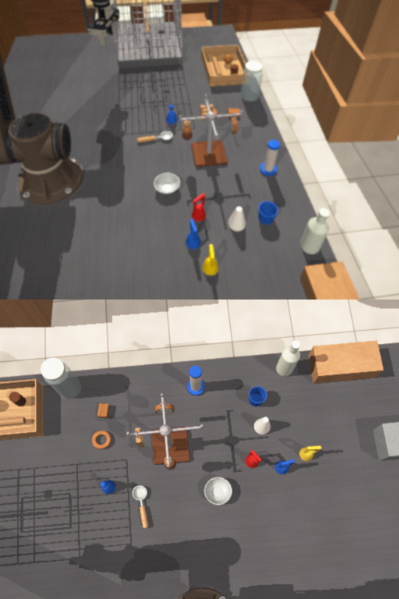

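```bash
python3 - <<'E'
from h import *
np.set_printoptions(precision=3,suppress=True)
for n in("side","top"):
    z=np.load(n+"0.npz");p,d=z["p"],z["d"];C=cloud(n,d)
    x,y,h=C[...,0],C[...,1],C[...,2]
    hs=cv2.cvtColor(p,cv2.COLOR_BGR2HSV)
    # blue stuff by height: loop
    m=(d>0)&(h>.06)&(h<.12)&(y<-.17)&(y>-.5)&(x>.42)&(x<.62)
    for c in((.536,-.238),(.5,-.34),(.543,-.436)):
        k=m&(np.hypot(x-c[0],y-c[1])<.04)
        q=C[k]; print(n,c,k.sum(),q.mean(0),q.min(0),q.max(0),"hsv",np.median(hs[k],0))
        if len(q)>5:
            t=q[q[:,2]>.09][:,:2]; 
            if len(t)>4:
                s=np.linalg.svd(t-t.mean(0))[2][0]; print("  top",len(t),t.mean(0),"yaw long",np.degrees(np.arctan2(s[1],s[0])))
    # head
    k=(d>0)&(h>.212)&(h<.235)&(np.hypot(x-.617,y-.05)<.035); q=C[k]; print(n,"head",k.sum(),q.mean(0),(q.min(0)+q.max(0))/2)
a=cv2.imread("pics/side0.png")[100:330,180:380];b=cv2.imread("pics/top0.png")[110:260,120:430]
a=cv2.resize(a,None,fx=2,fy=2,interpolation=3);b=cv2.resize(b,(400,194),interpolation=3)
a=cv2.resize(cv2.imread("pics/side0.png")[110:340,190:350],(400,575),interpolation=3)
b=cv2.resize(cv2.imread("pics/top0.png")[110:240,160:420],(400,200),interpolation=3)
b=cv2.copyMakeBorder(b,0,375,0,0,cv2.BORDER_CONSTANT)
cv2.imwrite("pics/crop.png",np.hstack([a,b]))
E
```

```text
side (0.536, -0.238) 127 [ 0.531 -0.239  0.088] [ 0.512 -0.254  0.06 ] [ 0.553 -0.22   0.106] hsv [  1. 194. 164.]
  top 76 [ 0.532 -0.238] yaw long -144.44559240223853
side (0.5, -0.34) 117 [ 0.499 -0.345  0.09 ] [ 0.49  -0.365  0.061] [ 0.506 -0.318  0.103] hsv [109. 194. 184.]
  top 76 [ 0.499 -0.343] yaw long -81.93144724114724
side (0.543, -0.436) 119 [ 0.539 -0.442  0.093] [ 0.534 -0.461  0.061] [ 0.546 -0.413  0.104] hsv [ 27. 230. 231.]
  top 86 [ 0.54  -0.439] yaw long -92.77950489555911
side head 41 [0.617 0.05  0.216] [0.617 0.05  0.216]
top (0.536, -0.238) 92 [ 0.532 -0.232  0.096] [ 0.512 -0.248  0.062] [ 0.552 -0.217  0.106] hsv [  0.  203.  225.5]
  top 74 [ 0.532 -0.233] yaw long -145.03687965550452
top (0.5, -0.34) 94 [ 0.498 -0.334  0.095] [ 0.491 -0.36   0.06 ] [ 0.507 -0.314  0.106] hsv [110. 193. 209.]
  top 71 [ 0.499 -0.336] yaw long 99.16649327968015
top (0.543, -0.436) 103 [ 0.54  -0.431  0.095] [ 0.534 -0.457  0.061] [ 0.547 -0.41   0.109] hsv [ 25. 175. 232.]
  top 77 [ 0.541 -0.432] yaw long -93.03881946585113
top head 116 [0.617 0.056 0.217] [0.617 0.056 0.219]
```

View pics/crop.png

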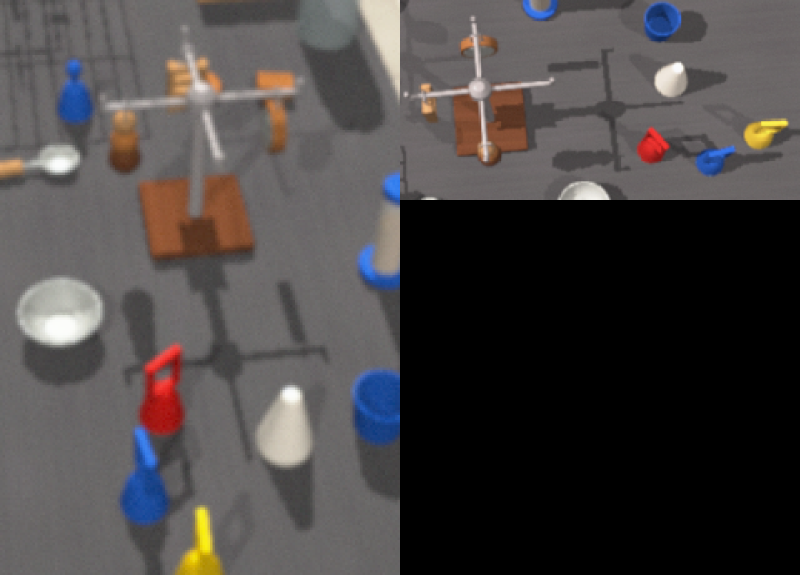

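The free arm points to -y (crop, steel arm ending around (218,155)), and the target is the blue loop bell at (145,480) in the crop. The red and yellow bells, the knobbed blue bell and the blue cup are bystanders. Next I'll measure the rotor angle and the clutter heights along the path.

```bash
cat >> h.py <<'E'
def rotor(n,p,d,ax=(.617,.054)):
    C=cloud(n,d);x,y,h=C[...,0]-ax[0],C[...,1]-ax[1],C[...,2];rr=np.hypot(x,y)
    k=(d>0)&(h>.192)&(h<.225)&(rr>.03)&(rr<.125)
    a=np.degrees(np.arctan2(y[k],x[k])); out=[]
    for c in range(0,360,90):
        for it in range(4):
            e=(a-c+180)%360-180; s=abs(e)<(25 if it<2 else 9)
            if s.sum()>5: c=c+np.median(e[s])
        q=np.c_[x[k][s],y[k][s],h[k][s]]
        if len(q)>8:
            v=np.linalg.svd(q[:,:2]-q[:,:2].mean(0))[2][0]; l=np.degrees(np.arctan2(v[1],v[0]))%180
            out.append((round(c%360,1),int(s.sum()),round(l,1),np.round(q.mean(0),3)))
    return out
E
python3 - <<'E'
from h import *
for n in("side","top"):
    z=np.load(n+"0.npz");p,d=z["p"],z["d"];
    for o in rotor(n,p,d): print(n,o)
    C=cloud(n,d);x,y,h=C[...,0],C[...,1],C[...,2]
    for lo in np.arange(-.5,.7,.1):
        k=(d>0)&(y>lo)&(y<lo+.1)&(x>.2)&(x<.75)&(h<.6); 
        i=np.argmax(np.where(k,h,-1)); print(round(lo,1),np.round(C.reshape(-1,3)[i],3),end=';')
    print()
E
```

```text
side (np.float64(359.0), 93, np.float64(0.4), array([ 0.079, -0.002,  0.201]))
side (np.float64(90.9), 67, np.float64(90.7), array([-0.001,  0.081,  0.202]))
side (np.float64(182.6), 92, np.float64(1.4), array([-0.079, -0.004,  0.201]))
side (np.float64(270.0), 70, np.float64(90.6), array([ 0.   , -0.082,  0.202]))
-0.5 [ 0.536 -0.458  0.104];-0.4 [ 0.499 -0.332  0.103];-0.3 [ 0.541 -0.231  0.106];-0.2 [ 0.478 -0.11   0.035];-0.1 [ 0.619 -0.064  0.219];-0.0 [0.617 0.053 0.22 ];0.1 [0.618 0.165 0.218];0.2 [0.486 0.267 0.084];0.3 [0.683 0.305 0.015];0.4 [0.406 0.414 0.006];0.5 [0.228 0.578 0.431];0.6 [0.264 0.601 0.416];
top (np.float64(2.2), 124, np.float64(0.6), array([0.077, 0.003, 0.205]))
top (np.float64(90.8), 134, np.float64(91.5), array([-0.001,  0.078,  0.204]))
top (np.float64(179.2), 129, np.float64(1.0), array([-0.076,  0.001,  0.204]))
top (np.float64(270.5), 123, np.float64(90.6), array([ 0.001, -0.075,  0.205]))
-0.5 [ 0.537 -0.45   0.109];-0.4 [ 0.496 -0.315  0.106];-0.3 [ 0.539 -0.229  0.106];-0.2 [ 0.416 -0.139  0.037];-0.1 [ 0.616 -0.06   0.222];-0.0 [0.618 0.054 0.225];0.1 [0.615 0.167 0.221];0.2 [0.487 0.29  0.088];0.3 [0.479 0.3   0.04 ];0.4 [0.423 0.454 0.011];0.5 [0.719 0.516 0.069];0.6 [0.702 0.617 0.063];
```

>>> send_rows(
  motion=[
    {"travel": [0, 0, -0.03], "spin": 0},
    {"travel": [0, 0, -0.03], "spin": 0},
    {"travel": [0.0296, 0.0246, 0], "spin": 0},
    {"travel": [0.0296, 0.0246, 0], "spin": 0},
    {"travel": [0.0296, 0.0246, 0], "spin": 0},
  ],
  gripper=0,
  squeeze=10,
)

```text
time_s: 0.92
tcp_pos: [0.286, 0.5374, 0.2861]
eef_rot: [179.8, -0.1, -19.5]
contact_force: [1.9, 0.5, 0.3]
gripper_width: 0.0596
```

>>> send_rows(
  motion=[
    {"travel": [0.0296, 0.0246, 0], "spin": 0},
    {"travel": [0.0296, 0.0246, 0], "spin": 0},
    {"travel": [0.0296, 0.0246, 0], "spin": 0},
    {"travel": [0.0296, 0.0246, 0], "spin": 0},
    {"travel": [0.0296, 0.0246, 0], "spin": 0},
  ],
)

```text
time_s: 1.33
tcp_pos: [0.3871, 0.3644, 0.2881]
eef_rot: [180.0, -0.1, -19.3]
contact_force: [0.5, -0.1, 0.7]
gripper_width: 0.0438
```

>>> send_rows(
  motion=[
    {"travel": [0.0296, 0.0246, 0], "spin": 0},
    {"travel": [0.0296, 0.0246, 0], "spin": 0},
    {"travel": [0.0296, 0.0246, 0], "spin": 0},
    {"travel": [0.0296, 0.0246, 0], "spin": 0},
    {"travel": [0.0296, 0.0246, 0], "spin": 0},
  ],
)

```text
time_s: 1.75
tcp_pos: [0.4888, 0.1903, 0.2907]
eef_rot: [-179.7, -0.2, -19.2]
contact_force: [1.3, 1.4, 0.2]
gripper_width: 0.0438
```

>>> send_rows(
  motion=[
    {"travel": [0.028, 0.024, 0], "spin": 0},
    {"travel": [0.028, 0.024, 0], "spin": 0},
    {"travel": [0.028, 0.024, 0], "spin": 0},
    {"travel": [0.028, 0.024, 0], "spin": 0},
    {"travel": [0.028, 0.024, 0], "spin": 0},
  ],
)

```text
time_s: 2.17
tcp_pos: [0.5847, 0.0214, 0.2929]
eef_rot: [-179.5, -0.4, -19.2]
contact_force: [0.9, 0.2, 0.2]
gripper_width: 0.0441
```

>>> send_rows(
  motion=[
    {"travel": [0.028, 0.024, 0], "spin": 0},
    {"travel": [0.024, 0.02, 0], "spin": 0},
    {"travel": [0, 0, 0], "spin": 7},
    {"travel": [0, 0, 0], "spin": 7},
    {"travel": [0, 0, 0], "spin": 7},
  ],
)

```text
time_s: 2.58
tcp_pos: [0.6234, -0.0493, 0.2916]
eef_rot: [-179.5, -0.2, -40.7]
contact_force: [0.8, 0.5, -0.4]
gripper_width: 0.0439
```

>>> send_rows(
  motion=[
    {"travel": [0, 0, 0], "spin": 7},
    {"travel": [0, 0, 0], "spin": 7},
    {"travel": [0, 0, 0], "spin": 7},
    {"travel": [0, 0, 0], "spin": 7},
    {"travel": [0, 0, 0], "spin": 7},
  ],
)

```text
time_s: 3.0
tcp_pos: [0.6234, -0.051, 0.2911]
eef_rot: [-179.5, 0.1, -76.5]
contact_force: [-0.3, -0.2, 0.5]
gripper_width: 0.0435
```

>>> send_rows(
  motion=[
    {"travel": [0, 0, 0], "spin": 7},
    {"travel": [0, 0, 0], "spin": 7},
    {"travel": [0, 0, 0], "spin": 0},
  ],
)

```text
time_s: 3.25
tcp_pos: [0.6232, -0.051, 0.2912]
eef_rot: [-179.6, 0.2, -91.1]
contact_force: [0.0, 0.7, -0.2]
gripper_width: 0.0437
```

>>> send_rows(
  motion=[
    {"travel": [-0.0185, 0.005, 0], "spin": -1.9},
    {"travel": [0, 0, 0.036], "spin": 0},
    {"travel": [0, 0, 0.036], "spin": 0},
    {"travel": [0, 0, 0.036], "spin": 0},
    {"travel": [0, 0, 0], "spin": 0},
  ],
)

```text
time_s: 3.67
tcp_pos: [0.6216, -0.0312, 0.184]
eef_rot: [-179.0, 0.3, -88.0]
contact_force: [-2.0, 0.3, -2.5]
gripper_width: 0.0439
```

>>> send_rows(
  motion=[
    {"travel": [0, 0, 0], "spin": 0},
    {"travel": [0, 0, 0], "spin": 0},
    {"travel": [0, 0, 0], "spin": 0},
    {"travel": [0, 0, 0], "spin": 0},
    {"travel": [0, 0, 0], "spin": 0},
  ],
  gripper=-1,
  squeeze=4,
)

```text
time_s: 4.08
tcp_pos: [0.6244, -0.0315, 0.1907]
eef_rot: [-178.7, 0.2, -87.5]
contact_force: [-2.1, -0.2, -0.7]
gripper_width: 0.0163
```

>>> send_rows(
  motion=[
    {"travel": [0, 0, 0.004], "spin": 0},
    {"travel": [0, 0, 0.003], "spin": 0},
    {"travel": [0, 0, 0.001], "spin": 0},
  ],
)

```text
time_s: 4.33
tcp_pos: [0.6264, -0.0315, 0.1868]
eef_rot: [-178.3, 0.2, -87.4]
contact_force: [-1.6, -0.5, 3.0]
gripper_width: 0.0081
```

```bash
python3 - <<'E'
from h import *
st()
a,d=look("side","s1");b,d2=look("top","t1")
st()
a=cv2.resize(a[60:240,170:350],(400,400),interpolation=3);b=cv2.resize(b[90:270,140:320],(400,400),interpolation=3)
cv2.imwrite("pics/c1.png",np.hstack([a,b]))
E
```

```text
4.33 [ 0.6264 -0.0315  0.1868] [-178.3    0.2  -87.4] [ 15.   16.7 -10.4   0.1 -61.3 -12.5] [-1.6 -0.5  3. ] 0.0081
4.43 [ 0.6265 -0.0315  0.1867] [-178.4    0.2  -87.4] [ 15.   16.7 -10.4   0.1 -61.3 -12.5] [-0.9 -0.2  6. ] 0.0079
```

View pics/c1.png

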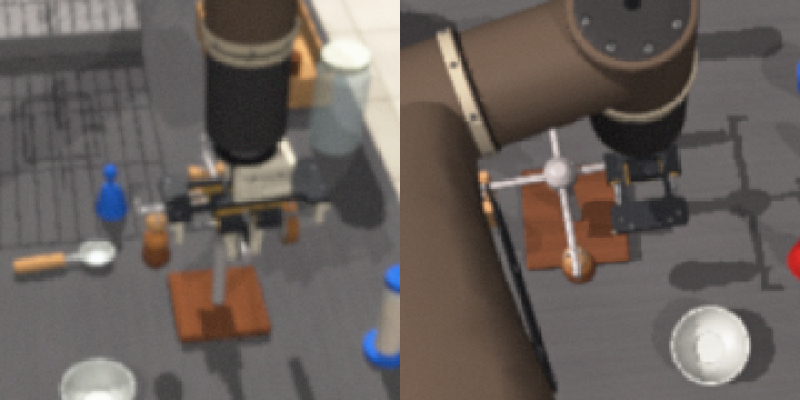

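>>> send_rows(
  motion=[
    {"travel": [-0.0007, 0.0105, 0.0005], "spin": 7},
    {"travel": [-0.0007, 0.0105, 0.0005], "spin": 7},
    {"travel": [-0.0007, 0.0105, 0.0005], "spin": 7},
  ],
)

```text
time_s: 4.68
tcp_pos: [0.5982, -0.0286, 0.1857]
eef_rot: [-178.3, 0.7, -108.8]
contact_force: [-0.6, -1.9, 4.7]
gripper_width: 0.0088
```

>>> send_rows(
  motion=[
    {"travel": [-0.0007, 0.012, 0.0005], "spin": 7},
    {"travel": [-0.0007, 0.012, 0.0005], "spin": 7},
    {"travel": [-0.0007, 0.012, 0.0005], "spin": 7},
    {"travel": [-0.0007, 0.012, 0.0005], "spin": 7},
  ],
)

```text
time_s: 5.02
tcp_pos: [0.558, -0.005, 0.1843]
eef_rot: [-178.6, 1.5, -137.4]
contact_force: [0.3, -0.7, 4.7]
gripper_width: 0.0079
```

>>> send_rows(
  motion=[
    {"travel": [-0.0006, 0.0108, 0.0003], "spin": 7.1},
    {"travel": [-0.0006, 0.0108, 0.0003], "spin": 7.1},
    {"travel": [-0.0006, 0.0108, 0.0003], "spin": 7.1},
    {"travel": [-0.0006, 0.0108, 0.0003], "spin": 7.1},
  ],
)

```text
time_s: 5.35
tcp_pos: [0.5359, 0.0323, 0.184]
eef_rot: [-179.3, 2.1, -166.1]
contact_force: [-0.7, -0.6, 5.1]
gripper_width: 0.0079
```

>>> send_rows(
  motion=[
    {"travel": [-0.0006, 0.0103, 0.0003], "spin": 7},
    {"travel": [-0.0006, 0.0103, 0.0003], "spin": 6.9},
    {"travel": [0, 0, 0], "spin": 0},
  ],
)

```text
time_s: 5.6
tcp_pos: [0.5325, 0.0545, 0.1841]
eef_rot: [-179.9, 2.3, 179.2]
contact_force: [0.7, 1.0, -0.3]
gripper_width: 0.008
```

```bash
python3 - <<'E'
from h import *
st()
for n in("side","top"):
    p,d=look(n,n+"2")
    for o in rotor(n,p,d,(.617,.053)): print(n,o)
E
```

```text
5.6 [0.5325 0.0545 0.1841] [-179.9    2.3  179.2] [  27.7    7.9  -22.8    1.4  -57.4 -119.2] [ 0.7  1.  -0.3] 0.008
side (np.float64(0.6), 95, np.float64(1.1), array([0.079, 0.001, 0.201]))
side (np.float64(91.5), 67, np.float64(91.3), array([-0.002,  0.081,  0.201]))
side (np.float64(271.1), 77, np.float64(91.2), array([ 0.002, -0.082,  0.202]))
top (np.float64(3.4), 32, np.float64(5.7), array([0.11 , 0.006, 0.207]))
top (np.float64(179.9), 10, np.float64(47.0), array([-0.115,  0.   ,  0.215]))
top (np.float64(271.6), 111, np.float64(90.7), array([ 0.002, -0.079,  0.205]))
```

>>> send_rows(
  motion=[
    {"travel": [0, 0, 0], "spin": 0},
    {"travel": [0, 0, 0], "spin": 0},
    {"travel": [0, 0, 0], "spin": 0},
  ],
  gripper=0.45,
)

```text
time_s: 5.95
tcp_pos: [0.5324, 0.0527, 0.1833]
eef_rot: [-179.8, 2.2, -179.9]
contact_force: [-0.6, -0.1, -0.2]
gripper_width: 0.0227
```

>>> send_rows(
  motion=[
    {"travel": [0, 0, -0.03], "spin": 0},
    {"travel": [0, 0, -0.03], "spin": 0},
    {"travel": [0, 0, -0.02], "spin": 0},
  ],
)

```text
time_s: 6.2
tcp_pos: [0.5262, 0.0504, 0.2592]
eef_rot: [-179.6, 1.5, -179.9]
contact_force: [-0.3, 0.8, 0.3]
gripper_width: 0.0424
```

>>> send_rows(
  motion=[
    {"travel": [0.003, -0.038, 0], "spin": 0},
    {"travel": [0.003, -0.038, 0], "spin": 0},
    {"travel": [0.003, -0.038, 0], "spin": 0},
    {"travel": [0.003, -0.038, 0], "spin": 0},
    {"travel": [0.003, -0.038, 0], "spin": 0},
  ],
)

```text
time_s: 6.62
tcp_pos: [0.5154, -0.1413, 0.2659]
eef_rot: [-179.7, 2.1, -179.0]
contact_force: [1.3, -0.1, -0.9]
gripper_width: 0.0634
```

>>> send_rows(
  motion=[
    {"travel": [0.003, -0.038, 0], "spin": 0},
    {"travel": [0.003, -0.038, 0], "spin": 0},
    {"travel": [0.003, -0.038, 0], "spin": -3},
    {"travel": [0.003, -0.038, 0], "spin": -3},
    {"travel": [0, 0, 0], "spin": -2.5},
  ],
)

```text
time_s: 7.03
tcp_pos: [0.5039, -0.3083, 0.2656]
eef_rot: [-179.3, 1.9, -170.3]
contact_force: [-0.1, 0.6, 0.1]
gripper_width: 0.0635
```

```bash
python3 - <<'E'
from h import *
st()
for n in("side","top"):
    p,d=look(n,n+"3")
    for o in rotor(n,p,d,(.617,.053)): print(n,o)
    for t in("carousel_axis","free_hook","bell_mid"):
        for x in r.pinpoint(n,t): print(n,t,round(x["conf"],2),np.round(W(n,x["at"]),3))
E
```

```text
7.03 [ 0.5039 -0.3083  0.2656] [-179.3    1.9 -170.3] [-12.6  10.2  -8.4  -0.1 -69.5 -67.7] [-0.1  0.6  0.1] 0.0635
side (np.float64(0.7), 97, np.float64(2.6), array([0.079, 0.001, 0.201]))
side (np.float64(271.7), 79, np.float64(92.5), array([ 0.003, -0.082,  0.202]))
side carousel_axis 0.65 [0.623 0.048 0.197]
side bell_mid 0.83 [ 0.542 -0.435  0.052]
side bell_mid 0.8 [ 0.499 -0.337  0.047]
side bell_mid 0.65 [ 0.533 -0.234  0.054]
top (np.float64(4.4), 125, np.float64(2.0), array([0.077, 0.006, 0.204]))
top (np.float64(92.3), 136, np.float64(92.4), array([-0.003,  0.078,  0.205]))
top (np.float64(179.8), 118, np.float64(2.3), array([-0.074,  0.   ,  0.205]))
top (np.float64(271.7), 118, np.float64(91.5), array([ 0.003, -0.074,  0.205]))
top carousel_axis 0.84 [0.615 0.058 0.199]
top free_hook 0.95 [0.525 0.055 0.205]
top bell_mid 0.77 [ 0.506 -0.336  0.05 ]
top bell_mid 0.58 [ 0.534 -0.233  0.052]
top bell_mid 0.42 [ 0.545 -0.437  0.052]
```

>>> send_rows(
  motion=[
    {"travel": [0.009, -0.0286, 0], "spin": 1.2},
    {"travel": [0, 0, 0.035], "spin": 0},
    {"travel": [0, 0, 0.035], "spin": 0},
    {"travel": [0, 0, 0.035], "spin": 0},
    {"travel": [0, 0, 0.035], "spin": 0},
  ],
)

```text
time_s: 7.85
tcp_pos: [0.5158, -0.3312, 0.1353]
eef_rot: [-178.7, 3.2, -170.9]
contact_force: [0.5, 0.4, -0.9]
gripper_width: 0.0633
```

>>> send_rows(
  motion=[
    {"travel": [0.0167, -0.0042, 0], "spin": 0.6},
    {"travel": [0.0015, 0, 0.03], "spin": 0},
    {"travel": [0.0015, 0, 0.02], "spin": 0},
  ],
)

```text
time_s: 8.1
tcp_pos: [0.4988, -0.3357, 0.0795]
eef_rot: [-178.9, 3.0, -171.3]
contact_force: [-0.1, 0.4, -0.2]
gripper_width: 0.0636
```

>>> send_rows(
  motion=[
    {"travel": [0, -0.0015, 0.0075], "spin": 0},
    {"travel": [0, 0, 0], "spin": 0},
    {"travel": [0, 0, 0.001], "spin": 0},
  ],
  gripper=-1,
  squeeze=12,
)

```text
time_s: 8.35
tcp_pos: [0.4984, -0.3355, 0.0693]
eef_rot: [-179.0, 2.8, -171.2]
contact_force: [-0.1, 0.3, 0.2]
gripper_width: 0.049
```

>>> send_rows(
  motion=[
    {"travel": [0, 0, 0], "spin": 0},
    {"travel": [0, 0, 0], "spin": 0},
  ],
)

```text
time_s: 8.52
tcp_pos: [0.4999, -0.3355, 0.0717]
eef_rot: [-178.9, 3.0, -171.2]
contact_force: [0.1, 0.0, -1.1]
gripper_width: 0.0459
```

```bash
python3 - <<'E'
from h import *
st()
a,d=look("side","s4");b,d2=look("top","t4")
a=cv2.resize(a[210:350,190:330],(400,400),interpolation=3);b=cv2.resize(b[140:280,300:440],(400,400),interpolation=3)
cv2.imwrite("pics/c4.png",np.hstack([a,b]))
E
```

```text
8.52 [ 0.4999 -0.3355  0.0717] [-178.9    3.  -171.2] [-15.4  20.3 -22.2  -0.3 -44.4 -65.6] [ 0.1  0.  -1.1] 0.0459
```

View pics/c4.png

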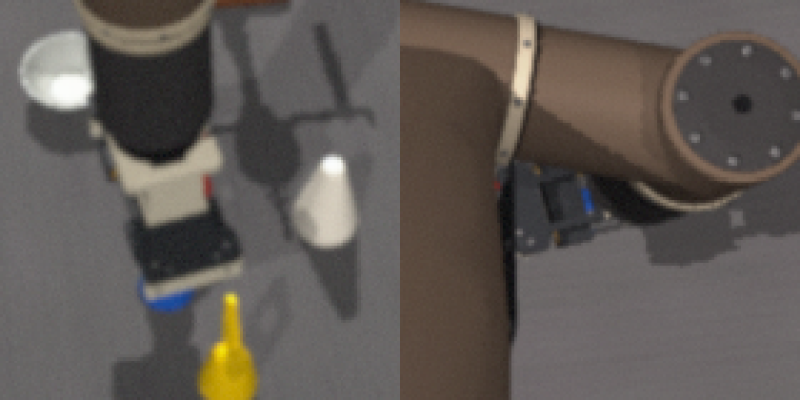

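>>> send_rows(
  motion=[
    {"travel": [0, 0, -0.02], "spin": 0},
    {"travel": [0, 0, -0.036], "spin": 0},
    {"travel": [0, 0, -0.036], "spin": 0},
    {"travel": [0, 0, -0.036], "spin": 0},
    {"travel": [0, 0, -0.015], "spin": 0},
  ],
  squeeze=15,
)

```text
time_s: 9.03
tcp_pos: [0.4893, -0.3331, 0.218]
eef_rot: [-179.1, 2.6, -171.2]
contact_force: [1.4, 0.5, -0.1]
gripper_width: 0.0461
```

>>> send_rows(
  motion=[
    {"travel": [0.008, 0.035, 0], "spin": 0},
    {"travel": [0.008, 0.035, 0], "spin": 0},
    {"travel": [0.008, 0.035, 0], "spin": 0},
    {"travel": [0.008, 0.035, 0], "spin": 0},
  ],
)

```text
time_s: 9.37
tcp_pos: [0.4402, -0.2019, 0.222]
eef_rot: [-178.6, 3.4, -171.6]
contact_force: [0.3, 1.9, -0.3]
gripper_width: 0.0455
```

>>> send_rows(
  motion=[
    {"travel": [-0.0075, 0.0355, 0.0005], "spin": 0},
    {"travel": [-0.0075, 0.0355, 0.0005], "spin": 0},
    {"travel": [-0.0075, 0.0355, 0.0005], "spin": 0},
    {"travel": [-0.0075, 0.0355, 0.0005], "spin": 0},
  ],
)

```text
time_s: 9.7
tcp_pos: [0.4456, -0.0523, 0.2226]
eef_rot: [-178.7, 3.9, -171.9]
contact_force: [1.9, 0.4, -1.8]
gripper_width: 0.0459
```

>>> send_rows(
  motion=[
    {"travel": [-0.0075, 0.0355, 0.0005], "spin": 0},
    {"travel": [-0.0075, 0.0355, 0.0005], "spin": 0},
    {"travel": [-0.005, 0.025, 0], "spin": 2},
    {"travel": [0, 0, 0], "spin": 3},
    {"travel": [0, 0, 0], "spin": 3},
  ],
)

```text
time_s: 10.12
tcp_pos: [0.4516, 0.0572, 0.2259]
eef_rot: [-179.7, 4.6, -179.7]
contact_force: [-0.1, -0.2, -0.7]
gripper_width: 0.0459
```

```bash
python3 - <<'E'
from h import *
st()
for n in("side","top"):
    p,d=look(n,n+"5")
    for o in rotor(n,p,d,(.617,.053)): print(n,o)
    for t in("free_hook","bell_mid"):
        for x in r.pinpoint(n,t): print(n,t,round(x["conf"],2),np.round(W(n,x["at"]),3))
a=cv2.imread("pics/side5.png");b=cv2.imread("pics/top5.png")
a=cv2.resize(a[90:250,150:310],(400,400),interpolation=3);b=cv2.resize(b[110:270,140:300],(400,400),interpolation=3)
cv2.imwrite("pics/c5.png",np.hstack([a,b]))
E
```

```text
10.12 [0.4516 0.0572 0.2259] [-179.7    4.6 -179.7] [  34.8   -3.9  -30.3    3.4  -60.  -126.1] [-0.1 -0.2 -0.7] 0.0459
side (np.float64(1.0), 95, np.float64(1.5), array([0.079, 0.001, 0.2  ]))
side (np.float64(92.8), 67, np.float64(92.1), array([-0.004,  0.082,  0.202]))
side (np.float64(183.1), 94, np.float64(3.0), array([-0.078, -0.004,  0.201]))
side (np.float64(271.6), 80, np.float64(92.1), array([ 0.003, -0.082,  0.202]))
side bell_mid 0.8 [ 0.543 -0.436  0.049]
side bell_mid 0.56 [ 0.534 -0.238  0.051]
side bell_mid 0.54 [0.453 0.055 0.201]
top (np.float64(4.4), 125, np.float64(2.0), array([0.077, 0.006, 0.204]))
top (np.float64(92.1), 137, np.float64(92.4), array([-0.003,  0.078,  0.204]))
top (np.float64(178.4), 30, np.float64(8.1), array([-0.042,  0.001,  0.204]))
top (np.float64(272.0), 121, np.float64(91.6), array([ 0.003, -0.075,  0.204]))
top bell_mid 0.89 [ 0.541 -0.438  0.053]
top bell_mid 0.7 [ 0.538 -0.234  0.05 ]
```

View pics/c5.png

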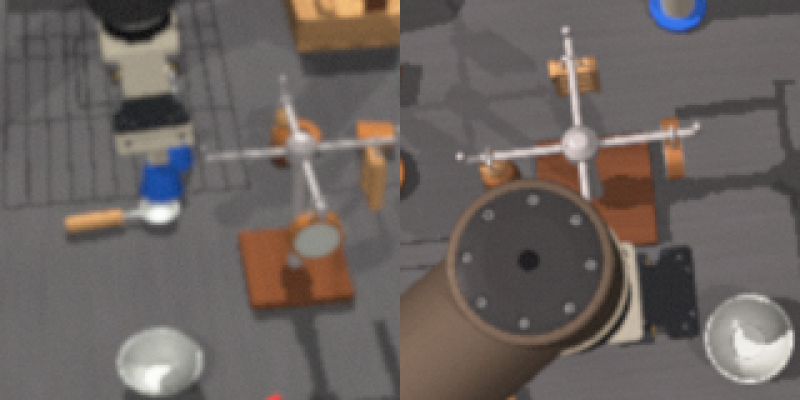

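>>> send_rows(
  motion=[
    {"travel": [0.001, -0.0065, 0.019], "spin": 0},
    {"travel": [0, 0, 0], "spin": 0},
  ],
)

```text
time_s: 10.58
tcp_pos: [0.4525, 0.0476, 0.2066]
eef_rot: [-179.7, 4.7, -179.7]
contact_force: [-1.1, -0.2, -2.1]
gripper_width: 0.046
```

>>> send_rows(
  motion=[
    {"travel": [-0.015, 0.0025, 0.0008], "spin": 0},
    {"travel": [-0.015, 0.0005, 0.0008], "spin": 0},
    {"travel": [-0.015, 0.0005, 0.0008], "spin": 0},
  ],
)

```text
time_s: 10.83
tcp_pos: [0.4967, 0.0492, 0.2094]
eef_rot: [-179.6, 4.7, -179.7]
contact_force: [-0.1, -0.3, -1.1]
gripper_width: 0.0461
```

>>> send_rows(
  motion=[
    {"travel": [-0.011, 0.0008, 0.003], "spin": 0},
    {"travel": [-0.011, 0.0008, 0.002], "spin": 0},
    {"travel": [-0.011, 0.0008, 0.0015], "spin": 0},
  ],
)

```text
time_s: 11.08
tcp_pos: [0.5333, 0.051, 0.2068]
eef_rot: [-179.6, 4.7, -179.7]
contact_force: [-0.6, -0.6, -0.9]
gripper_width: 0.0457
```

```bash
python3 - <<'E'
from h import *
st()
for n in("side","top"):
    p,d=look(n,n+"6")
    for o in rotor(n,p,d,(.617,.053)): print(n,o)
a=cv2.imread("pics/side6.png")
cv2.imwrite("pics/c6.png",cv2.resize(a[90:230,180:340],(640,560),interpolation=3))
E
```

```text
11.08 [0.5333 0.051  0.2068] [-179.6    4.7 -179.7] [  28.4    5.4  -23.4    3.   -57.3 -119.6] [-0.6 -0.6 -0.9] 0.0457
side (np.float64(0.7), 97, np.float64(1.7), array([0.079, 0.001, 0.2  ]))
side (np.float64(92.5), 67, np.float64(92.1), array([-0.003,  0.081,  0.201]))
side (np.float64(205.8), 39, np.float64(177.8), array([-0.086, -0.042,  0.215]))
side (np.float64(271.4), 80, np.float64(92.6), array([ 0.003, -0.081,  0.202]))
top (np.float64(3.6), 55, np.float64(7.7), array([0.101, 0.006, 0.206]))
top (np.float64(181.0), 18, np.float64(0.6), array([-0.113, -0.002,  0.212]))
top (np.float64(271.8), 112, np.float64(91.7), array([ 0.003, -0.078,  0.205]))
```

View pics/c6.png

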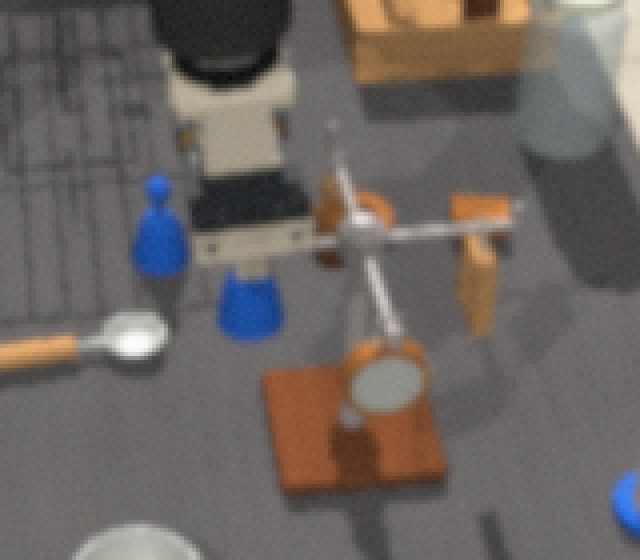

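>>> send_rows(
  motion=[
    {"travel": [0.001, 0, 0.012], "spin": 0},
    {"travel": [0.001, 0, 0.009], "spin": 0},
  ],
)

```text
time_s: 11.35
tcp_pos: [0.5348, 0.0513, 0.1862]
eef_rot: [-179.6, 4.8, -179.8]
contact_force: [-1.6, -0.2, -1.4]
gripper_width: 0.0461
```

>>> send_rows(
  motion=[
    {"travel": [0.0005, 0, 0.003], "spin": 0},
    {"travel": [0, 0, 0], "spin": 0},
  ],
)

```text
time_s: 11.52
tcp_pos: [0.5329, 0.0507, 0.1811]
eef_rot: [-179.6, 4.6, -179.8]
contact_force: [0.2, -0.1, -1.0]
gripper_width: 0.0457
```

>>> send_rows(
  motion=[
    {"travel": [0, 0, 0], "spin": 0},
    {"travel": [0, 0, 0], "spin": 0},
    {"travel": [0, 0, 0], "spin": 0},
  ],
  gripper=0.7,
)

```text
time_s: 11.77
tcp_pos: [0.5327, 0.0507, 0.182]
eef_rot: [-179.6, 4.7, -179.7]
contact_force: [-0.2, -0.1, -0.6]
gripper_width: 0.0606
```

>>> send_rows(
  motion=[
    {"travel": [0.002, 0, -0.02], "spin": 0},
    {"travel": [0.0025, 0, -0.03], "spin": 0},
    {"travel": [0.002, 0, -0.03], "spin": 0},
  ],
)

```text
time_s: 12.02
tcp_pos: [0.5167, 0.0503, 0.2583]
eef_rot: [-179.3, 4.1, -179.8]
contact_force: [1.1, -0.4, 0.3]
gripper_width: 0.0738
```

>>> send_rows(
  motion=[
    {"travel": [0.035, 0, 0], "spin": 0},
    {"travel": [0.035, 0, 0], "spin": 0},
    {"travel": [0.03, 0, 0], "spin": 0},
  ],
)

```text
time_s: 12.27
tcp_pos: [0.4224, 0.0517, 0.2589]
eef_rot: [-179.6, 4.9, -179.8]
contact_force: [0.2, -0.0, 1.3]
gripper_width: 0.0744
```

```bash
python3 - <<'E'
from h import *
st()
for n in("side","top"):
    p,d=look(n,n+"7")
    for o in rotor(n,p,d,(.617,.053)): print(n,o)
    for t in("free_hook","bell_mid"):
        for x in r.pinpoint(n,t): print(n,t,round(x["conf"],2),np.round(W(n,x["at"]),3))
a=cv2.imread("pics/side7.png");b=cv2.imread("pics/top7.png")
a=cv2.resize(a[90:230,190:330],(400,400),interpolation=3);b=cv2.resize(b[110:250,150:290],(400,400),interpolation=3)
cv2.imwrite("pics/c7.png",np.hstack([a,b]))
E
```

```text
12.27 [0.4224 0.0517 0.2589] [-179.6    4.9 -179.8] [  37.    -8.7  -30.1    3.6  -65.  -128.3] [ 0.2 -0.   1.3] 0.0744
side (np.float64(0.4), 94, np.float64(2.2), array([0.079, 0.001, 0.201]))
side (np.float64(92.5), 67, np.float64(92.1), array([-0.003,  0.081,  0.202]))
side (np.float64(183.1), 106, np.float64(2.5), array([-0.08 , -0.004,  0.202]))
side (np.float64(271.5), 80, np.float64(92.1), array([ 0.003, -0.081,  0.202]))
side free_hook 0.95 [0.527 0.05  0.2  ]
side bell_mid 0.78 [0.532 0.052 0.158]
side bell_mid 0.7 [ 0.542 -0.434  0.049]
side bell_mid 0.56 [ 0.534 -0.238  0.051]
top (np.float64(4.4), 122, np.float64(1.8), array([0.077, 0.006, 0.205]))
top (np.float64(92.2), 135, np.float64(92.4), array([-0.003,  0.078,  0.204]))
top (np.float64(179.6), 116, np.float64(4.1), array([-0.069, -0.   ,  0.206]))
top (np.float64(272.0), 121, np.float64(91.5), array([ 0.003, -0.075,  0.204]))
top free_hook 0.7 [0.526 0.054 0.208]
top bell_mid 0.79 [ 0.542 -0.439  0.052]
top bell_mid 0.76 [ 0.537 -0.235  0.052]
top bell_mid 0.59 [0.537 0.054 0.159]
```

View pics/c7.png

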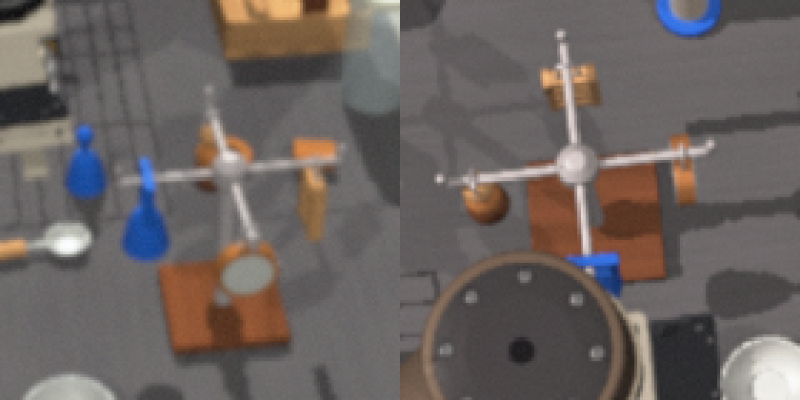

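The bell hangs by its loop on the arm (loop at (147,180) in the left crop, dome below). The head reads about +2°, so I'll trim it by centring the jaws on the arm's outer end.

>>> send_rows(
  motion=[
    {"travel": [-0.03, 0.003, 0.002], "spin": 0},
    {"travel": [-0.03, 0, 0.002], "spin": 0},
    {"travel": [-0.015, 0, 0.002], "spin": 0},
  ],
  gripper=-0.2,
  squeeze=4,
)

```text
time_s: 12.82
tcp_pos: [0.5014, 0.0553, 0.2597]
eef_rot: [-179.6, 4.9, -179.7]
contact_force: [0.5, 0.5, 0.9]
gripper_width: 0.06
```

>>> send_rows(
  motion=[
    {"travel": [0.001, 0, 0.02], "spin": 0},
    {"travel": [0, 0, 0], "spin": 0},
  ],
)

```text
time_s: 12.98
tcp_pos: [0.5073, 0.0551, 0.2377]
eef_rot: [-179.5, 4.8, -179.9]
contact_force: [-0.9, -0.5, -1.9]
gripper_width: 0.047
```

>>> send_rows(
  motion=[
    {"travel": [0.0065, 0, 0], "spin": 0},
    {"travel": [0.003, 0, 0.02], "spin": 0},
    {"travel": [0.003, 0, 0.015], "spin": 0},
  ],
)

```text
time_s: 13.23
tcp_pos: [0.5003, 0.0547, 0.2034]
eef_rot: [-179.5, 4.9, -180.0]
contact_force: [-0.3, 0.1, 0.2]
gripper_width: 0.0355
```

>>> send_rows(
  motion=[
    {"travel": [0, 0.0005, 0.002], "spin": 0},
    {"travel": [0, 0.0005, 0.001], "spin": 0},
    {"travel": [0, 0, 0.001], "spin": 0},
    {"travel": [0, 0, 0.0005], "spin": 0},
  ],
  gripper=-1,
)

```text
time_s: 13.57
tcp_pos: [0.499, 0.0553, 0.1993]
eef_rot: [-179.4, 4.8, -179.9]
contact_force: [-0.3, -0.3, -0.5]
gripper_width: 0.0139
```

```bash
python3 - <<'E'
from h import *
st()
for n in("side","top"):
    p,d=look(n,n+"8")
    for o in rotor(n,p,d,(.617,.053)): print(n,o)
E
```

```text
13.57 [0.499  0.0553 0.1993] [-179.4    4.8 -179.9] [  31.2    2.3  -28.1    3.7  -55.9 -123.2] [-0.3 -0.3 -0.5] 0.0139
side (np.float64(1.1), 96, np.float64(2.4), array([0.079, 0.002, 0.2  ]))
side (np.float64(92.5), 66, np.float64(92.1), array([-0.003,  0.082,  0.202]))
side (np.float64(183.5), 49, np.float64(14.8), array([-0.064, -0.006,  0.199]))
side (np.float64(271.7), 79, np.float64(92.0), array([ 0.003, -0.082,  0.202]))
top (np.float64(3.4), 123, np.float64(1.0), array([0.078, 0.005, 0.204]))
top (np.float64(271.1), 123, np.float64(90.5), array([ 0.002, -0.076,  0.204]))
```

>>> send_rows(
  motion=[
    {"travel": [0, 0, 0.0005], "spin": 0},
    {"travel": [0, 0, 0.0005], "spin": 0},
  ],
)

```text
time_s: 13.83
tcp_pos: [0.499, 0.0553, 0.1994]
eef_rot: [-179.4, 4.9, -180.0]
contact_force: [-2.0, -0.4, 1.3]
gripper_width: 0.0077
```

```bash
python3 - <<'E'
from h import *
st()
for n in("side","top"):
    p,d=look(n,n+"9")
    for o in rotor(n,p,d,(.617,.053)): print(n,o)
E
```

```text
13.83 [0.499  0.0553 0.1994] [-179.4    4.9 -180. ] [  31.2    2.3  -28.1    3.7  -55.8 -123.1] [-2.  -0.4  1.3] 0.0077
side (np.float64(359.5), 94, np.float64(0.6), array([ 0.079, -0.001,  0.201]))
side (np.float64(91.4), 69, np.float64(90.9), array([-0.001,  0.08 ,  0.202]))
side (np.float64(183.2), 48, np.float64(12.1), array([-0.06 , -0.004,  0.199]))
side (np.float64(270.2), 82, np.float64(90.8), array([ 0.001, -0.081,  0.202]))
top (np.float64(3.0), 124, np.float64(1.0), array([0.076, 0.004, 0.205]))
top (np.float64(270.6), 126, np.float64(90.2), array([ 0.001, -0.075,  0.205]))
```

>>> send_rows(
  motion=[
    {"travel": [0, 0.0013, 0], "spin": 0},
    {"travel": [0, 0.0003, 0], "spin": 0},
  ],
)

```text
time_s: 14.1
tcp_pos: [0.499, 0.0568, 0.1994]
eef_rot: [-179.4, 4.9, -180.0]
contact_force: [0.1, -0.6, -0.7]
gripper_width: 0.0077
```

>>> send_rows(
  motion=[
    {"travel": [0, 0.0004, 0], "spin": 0},
    {"travel": [0, 0, 0], "spin": 0},
    {"travel": [0, 0, 0], "spin": 0},
  ],
  gripper=0,
)

```text
time_s: 14.35
tcp_pos: [0.4997, 0.0577, 0.1995]
eef_rot: [-179.4, 4.9, -180.0]
contact_force: [0.5, -0.3, 0.2]
gripper_width: 0.0226
```

>>> send_rows(
  motion=[
    {"travel": [0.002, 0, -0.02], "spin": 0},
    {"travel": [0.0025, 0, -0.03], "spin": 0},
    {"travel": [0.02, 0, 0], "spin": 0},
    {"travel": [0.035, 0, 0], "spin": 0},
    {"travel": [0.03, 0, 0], "spin": 0},
  ],
)

```text
time_s: 14.77
tcp_pos: [0.4087, 0.0591, 0.2426]
eef_rot: [-179.3, 4.9, 179.9]
contact_force: [-1.2, 0.5, 0.1]
gripper_width: 0.0432
```

```bash
python3 - <<'E'
from h import *
st()
for n in("side","top"):
    p,d=look(n,n+"10")
    for o in rotor(n,p,d,(.617,.053)): print(n,o)
    for t in("free_hook","bell_mid"):
        for x in r.pinpoint(n,t): print(n,t,round(x["conf"],2),np.round(W(n,x["at"]),3))
a=cv2.imread("pics/side10.png");b=cv2.imread("pics/top10.png")
a=cv2.resize(a[90:230,190:330],(400,400),interpolation=3);b=cv2.resize(b[110:250,150:290],(400,400),interpolation=3)
cv2.imwrite("pics/c10.png",np.hstack([a,b]))
E
```

```text
14.77 [0.4087 0.0591 0.2426] [-179.3    4.9  179.9] [  39.7   -9.5  -33.1    4.1  -63.2 -131.5] [-1.2  0.5  0.1] 0.0432
side (np.float64(358.9), 98, np.float64(0.1), array([ 0.081, -0.002,  0.201]))
side (np.float64(89.9), 65, np.float64(90.2), array([-0.   ,  0.08 ,  0.202]))
side (np.float64(181.0), 111, np.float64(0.5), array([-0.08 , -0.001,  0.203]))
side (np.float64(269.5), 77, np.float64(89.6), array([-0.   , -0.081,  0.202]))
side free_hook 0.78 [0.527 0.055 0.199]
side bell_mid 0.96 [ 0.539 -0.432  0.048]
side bell_mid 0.9 [0.535 0.053 0.157]
side bell_mid 0.9 [ 0.534 -0.238  0.051]
top (np.float64(2.3), 125, np.float64(179.8), array([0.077, 0.003, 0.204]))
top (np.float64(90.0), 133, np.float64(90.6), array([0.   , 0.078, 0.204]))
top (np.float64(177.9), 149, np.float64(0.5), array([-0.077,  0.003,  0.207]))
top (np.float64(269.9), 124, np.float64(89.7), array([-0.   , -0.075,  0.205]))
top free_hook 0.59 [0.526 0.056 0.205]
top bell_mid 0.81 [ 0.536 -0.232  0.049]
top bell_mid 0.78 [ 0.543 -0.438  0.053]
top bell_mid 0.74 [0.536 0.054 0.16 ]
```

View pics/c10.png

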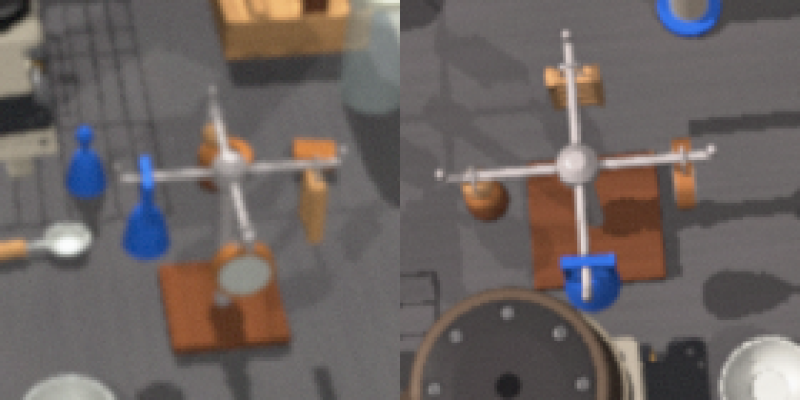

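Head angle is now about 0.1°. The bell hangs freely on the front hook at (147,180)/(147,230) in the left crop, and the gripper is clear. Handing in.

```bash
python3 -c "
from h import *
print(r.close_job()); st()"
```

```text
the job is handed in; nothing more can be done
None
the job is handed in; nothing more can be done
```

I turned the carousel's empty hook to the front, then hung the blue loop bell on it by its loop. The job went in at about 15 s of the allowed 54 s.

- **Turning:** I gripped the free arm and turned it about 90°. It shifted slightly when I let go and read about +2° while I hung the bell. After hanging I re-centred the arm's outer end with the jaws to correct that.
- **Hook angle:** Line fits to all four arms in both cameras now give 0 ± 0.5°, averaging about 0.1°. Angles taken straight from the assumed axis point scatter by up to about 2°, mostly from the couple of millimetres of camera error.
- **Bell:** Both cameras put its centre at about (0.536, 0.054, 0.158). The task text implies 0.161 m high for a hung bell, so it matches within measuring error. The last picture shows it hanging upright from the arm between the head and the upturned end.
- **Clearance and forces:** The gripper was about 10 cm clear at hand-in. The forces read between moves stayed at about 6 N or less, and no check failed.

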